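# Hold a guide plate flush on the tilting angle plate

## Robot

A 6-joint arm with a two-finger parallel gripper is mounted at the origin on the work surface. World frame = base frame: x ahead of the robot, y to its left, z up, the work surface at z = 0. Lengths are in m, angles in rad, forces in N, time in s.
With the tool pointing down it reaches from about 0.375 to 0.9 m from the base axis. Payload 3.1 kg.
Tool frame: the origin (TCP) lies between the finger pads, 19 mm behind the fingertips; this is the grasp point; z points along the fingers, y is the line along which they close (so a half turn about z gives the same grasp; the last joint's range is limited). The gripper opens to 87 mm and grips with 3 to 60 N. Pads are 19 mm wide; open, the fingers measure 117 mm over their backs; the gripper's body (75 mm by 190 mm) begins 51 mm behind the grasp point.
Start: joints at [-1.419, 0.527, 1.433, -0, 1.181, -0.178], TCP at [0.202, -0.591, 0.241] pointing down, gripper open.
Joint ranges: [-3.08, 3.08], [-0.75, 2.2], [0.22, 2.44], [-1.43, 4.57], [0, 2.65], [-2.85, 2.85]. Speed limits (rad/s): [2.79, 2.79, 3.14, 3.14, 3.14, 3.14].

## Interface

Orientations are given as a unit quaternion [x, y, z, w].
In Python, from rig import sensors, eyes, ticket gives the robot as it stands.
- The arm moves only by the tool drive_tool, never from a script. Its argument "deltas" is a list that holds one entry, the list of rows, each a list of 6 numbers: the shift along the tool's x, y, z in mm, then the turn, a rotation vector about the tool's x, y, z in rad. A call has 1 to 8 rows; each row shifts and turns the commanded pose from where the row before left it, along the tool's axes as they then stand; what a row does not reach is not made up. A row lasts 1/12 s, in which the tool goes at most 41.7 mm and 7.16 degrees, less where a joint would pass 70% of its speed; a pose out of reach is approached as far as the arm can. A call is refused whole if a number of a shift passes 41.7 or a number of a turn 0.125, either way. A call with a gripper value outside its range is refused whole. "gripper" is the opening in per cent of the stroke, from 0 (shut) to 100 (fully open), set as the call begins (left out, the last holds). The fingers move at their own pace and stop on an object; "squeeze" is the grip in N (left out, the last holds). Time passes only in rows, so rows that do not move let the fingers close. It gives the time, the measured TCP pose, the force, the opening and the grip force at its end, in the units of the state.
- sensors.get_obs(): the state, without advancing time (a new reading comes with each control period).
- eyes.camera(name): name is "side" or "top" or "wrist"; returns a dict with "img" (420x560x3 uint8, red, green, blue), "fov_y" (degrees; the focal length in pixels is half the picture's height over the tangent of half this angle, whatever the lens; pixels are square), "cx", "cy" (the principal point, pixels), "xyz" and "attitude" of the camera in the world; the wrist camera has in their place "hand_eye" (4x4, takes a point from camera to tool coordinates, whose origin is the TCP and whose axes are the flange's). Camera axes: x right, y up, looking along -z (the intrinsics and any distortion apply to the point x, -y, -z); pixel columns grow to the right and rows downward; lengths in m; the calibration is good to about 2 mm. A picture is of the moment at which its call begins: read the wrist's pose just before it. There is no depth.
- ticket.hand_in(): hands the job in; it is judged then, once.
The state is a dict: "time": time; "q": joint angles; "joint_velocities": joint speeds; "joint_torque": joint torques, N m; "position": TCP position; "tool_rot": TCP orientation; "ft_force": force on the tool from outside, world axes, zero at the start; "moment": the same for the moment, N m; "grip_width": finger opening in m; "grip_force": force on a finger pad.
Only numpy, scipy, OpenCV 4.12 (cv2) and the standard library are available. Lean on these libraries where they do the work, as an engineer would, in place of code of your own. Each camera call takes 0.05 s, during which the arm holds its last target. There are 200 camera calls.

## Task

Set up the bright steel guide plate for clamping on the tilting angle plate: stand it upright on one short end on the bench and let go of it, then take it again by its upper end. Hold it flat against the middle of the sloped table, long way up the slope and square to it, its lower half backed by the table and its upper half standing proud above the table's top edge; feel it down until it sits flush and keep a light, steady pressure on it. Finish while still holding it there for the clamps, without pushing the table off its set angle and without disturbing the other things on the bench.

Things in the scene. Friction and masses are not known exactly. Their poses are not given: they have to be found in the camera images.
- guide_plate: bright ground steel plate, 110 mm long (own x) x 50 mm wide (own y) x 14 mm thick (own z), about 0.6 kg, two dark bolt holes 32 mm either side of the middle; origin at its very centre. It starts lying flat on the open bench, on the robot's right. Both broad faces and both ends are alike. Stood on end it is 110 mm tall on a 50 x 14 mm foot, and stable if let go within about 5 degrees of upright
- face_top (a point): middle of the top edge of the angle plate's sloped table, a point on the working face. Own x points up the slope, own z straight out of the face, own y along the level top edge. The slope is 50 to 68 degrees from level, different each time; the face looks up and to the robot's right. Behind and above the top edge is free space for a finger
- tilt_table: the sloped table: dark steel slab 140 mm up the slope x 160 wide x 24 thick, hinged low on a green base fixed to the bench; origin mid hinge, 36 mm above the bench; axes as face_top, which is at x 140, z 12 mm. Some 50 N at the top edge shifts the hinge. Slack strap clamps stand up to 30 mm proud of the face, 47 to 65 mm either side of the middle, up to x 93 mm
- synchro_ring: brass synchroniser ring lying flat, 71 mm across the teeth, 12 mm high; origin under its centre (leave alone)
- ring_gear: steel toothed ring lying flat, 77 mm across, 14 mm high; origin under its centre (leave alone)
- bearing_race: plain bright steel bearing race lying flat, 72 mm across, 16 mm high; origin under its centre (leave alone)
- spanner: steel spanner lying flat, 170 mm long along its own x; origin under its middle (leave alone)
- mallet: hammer lying flat, 240 mm long along its own x; origin under its middle (leave alone)
- oil_bottle: closed yellow oil bottle with red cap, 54 mm across, 150 mm tall; origin under its centre (leave alone)
- v_block: dark steel V-block, 50 x 40 mm, 36 mm high; origin under its centre (leave alone)
Things that resemble listed ones, but are neither listed nor needed, are in the scene too. What is shaped like the guide_plate but pink or turquoise is not meant.

How it is judged:
On the way:
1. the plate stands by itself upright on a short end on the bench, let go ((angle between guide_plate's own x axis and vertical below 0.05 rad or angle between guide_plate's own x axis and vertical above 3.0916 rad) and height (world z) of guide_plate between 0.052 and 0.058 m and contact force between guide_plate and the fingers below 0.1 N and linear speed of guide_plate below 0.02 m/s), for 0.3 s.
At the end, for the whole second after the job is handed in: plate held still by its upper end (TCP over 12 mm up-slope of the table's top edge), pressed on the sloped table with 1.5 to 30 N, touching, faces parallel within 2 deg, its length up the slope within 5.7 deg, centre within 15 mm of the top edge and 20 mm of the middle; table moved under 4 mm (angle between the z axis of guide_plate and the z axis of face_top, either way round below 0.035 rad and angle between the x axis of guide_plate and the x axis of face_top, either way round below 0.1 rad and z of guide_plate in the frame of face_top between 0.004 and 0.009 m and x of guide_plate in the frame of face_top between -0.015 and 0.015 m and y of guide_plate in the frame of face_top between -0.02 and 0.02 m and contact force between guide_plate and tilt_table between 1.5 and 30 N and contact force between guide_plate and the fingers above 3 N and x of the grasp point in the frame of face_top above 0.012 m and linear speed of guide_plate below 0.02 m/s and distance of face_top from where it was at the start of the episode below 0.004 m); the arm keeps its last pose, push and grip.
It fails at once if the angle plate's table is pushed off its set angle (top edge moved over 4 mm) (distance of face_top from where it was at the start of the episode above 0.004 m).
It fails at once if the plate is slammed against the sloped table (over 45 N) (contact force between guide_plate and tilt_table above 45 N).
It fails at once if another thing on the bench is moved over 20 mm (distance of any of synchro_ring, ring_gear, bearing_race, spanner, mallet, oil_bottle, v_block from where it was at the start of the episode above 0.02 m).
It also fails if it takes over 70 s, if anything falls off the work surface, if the arm or the gripper's body presses on something with over 40 N, if the wrist force passes 120 N, or if a joint passes its speed limit or range.

## Working session

There is one attempt and no reset: what is moved stays moved. The work goes in short steps, Python scripts to look and compute and a tool call to move; the robot and the scene stay as the last step left them, time stands still between calls to the robot, and variables do not carry over. Pictures are saved under pics/ and viewed, at most 10 in all, crops included, and the job is handed in when it is done.

Besides the shell and the picture viewer there is one more tool, called after ">>>" as name([rows], argument=value, ...), one row to a line, values as JSON. drive_tool: Moves the arm, as the interface text tells. Its arguments: {"type":"object","properties":{"deltas":{"type":"array"},"gripper":{"type":"number"},"squeeze":{"type":"number"}},"required":["deltas"]}

```bash
mkdir -p pics; ls
python3 - <<'E'
from rig import sensors, eyes
import cv2, pickle
o=sensors.get_obs(); print(o['time'],o['position'],o['tool_rot'],o['ft_force'],o['grip_width'])
d={}
for n in ['top','side','wrist']:
    c=eyes.camera(n); d[n]=c; cv2.imwrite(f'pics/{n}0.png',c['img'][:,:,::-1]); print(n,{k:v for k,v in c.items() if k!='img'})
d['obs']=o; pickle.dump(d,open('d0.pkl','wb'))
E
```

```text
pics
0.0 [ 0.20233274 -0.59062736  0.24026371] [ 9.86433072e-01  1.64160434e-01  6.68608961e-06 -1.07034896e-03] [ 0.65428236 -0.0590159  -0.47707391] 0.08721391957608765
top {'fov_y': 52.832535045286136, 'cx': 280.04512161057716, 'cy': 214.09620348172422, 'xyz': array([ 0.38923122, -0.03907785,  1.04220655]), 'attitude': array([ 0.05505185, -0.06314773, -0.69479292,  0.71431397])}
side {'fov_y': 49.63522045470617, 'cx': 267.7371687419873, 'cy': 205.00775404714722, 'xyz': array([0.04409929, 0.60572008, 0.5762323 ]), 'attitude': array([-0.14844397,  0.46140761,  0.8255204 , -0.28910806])}
wrist {'fov_y': 60.819620134218475, 'cx': 281.1505325604595, 'cy': 215.11581133863854, 'hand_eye': array([[ 3.54471832e-04,  9.60695077e-01,  2.77605552e-01,
         7.60371730e-02],
       [ 9.99999830e-01, -4.68901138e-04,  3.45811685e-04,
        -1.63715745e-03],
       [ 4.62389143e-04,  2.77605383e-01, -9.60695081e-01,
        -1.44069331e-01],
       [ 0.00000000e+00,  0.00000000e+00,  0.00000000e+00,
         1.00000000e+00]])}
```

View pics/top0.png

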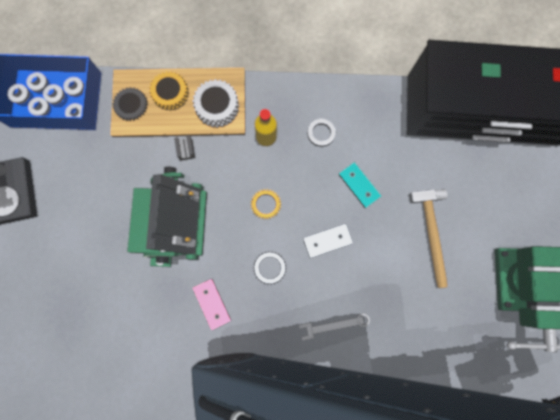

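View pics/side0.png

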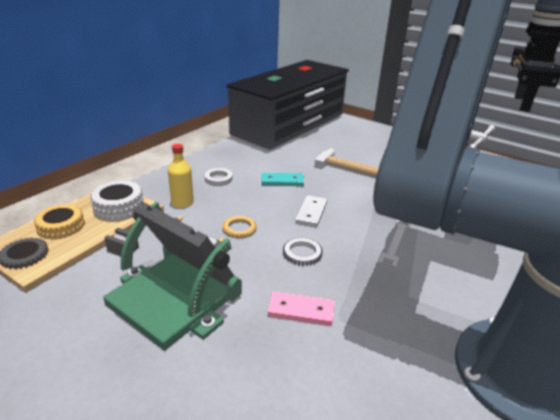

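```bash
cat > h.py <<'E'
import numpy as np, pickle
from scipy.spatial.transform import Rotation as R
def campose(c,obs=None):
    if 'hand_eye' in c:
        H=np.array(c['hand_eye']); Rt=R.from_quat(obs['tool_rot']).as_matrix()
        return Rt@H[:3,:3], Rt@H[:3,3]+obs['position']
    return R.from_quat(c['attitude']).as_matrix(), np.array(c['xyz'])
def ray(c,p,obs=None):
    f=210/np.tan(np.radians(c['fov_y'])/2); M,t=campose(c,obs)
    d=M@np.array([(p[0]-c['cx'])/f,-(p[1]-c['cy'])/f,-1]); return t,d
def onz(c,p,z,obs=None):
    t,d=ray(c,p,obs); return t+d*(z-t[2])/d[2]
def proj(c,P,obs=None):
    f=210/np.tan(np.radians(c['fov_y'])/2); M,t=campose(c,obs)
    v=M.T@(np.array(P)-t); return np.array([c['cx']-f*v[0]/v[2],c['cy']+f*v[1]/v[2]])
E
python3 - <<'E'
from h import *; import cv2
d=pickle.load(open('d0.pkl','rb'))
t=d['top']['img'][:,:,::-1]; s=d['side']['img'][:,:,::-1]
a=cv2.resize(t[160:280,120:220],None,fx=4,fy=4,interpolation=cv2.INTER_CUBIC)
b=cv2.resize(s[190:345,100:250],(464,480),interpolation=cv2.INTER_CUBIC)
b=b[:, :400]
cv2.imwrite('pics/crop1.png',np.hstack([a,b]))
cv2.imwrite('pics/crop2.png',np.hstack([cv2.resize(t[215:265,295:361],None,fx=6,fy=6,interpolation=cv2.INTER_CUBIC),cv2.resize(d['wrist']['img'][:,:,::-1],(400,300))]))
for n,p,z in [('plate',(328,240),.014),('bottlecap',(265,116),.15),('ringbrass',(266,204),.012),('race?',(269,268),.016),('race2',(321,132),.016),('pink',(211,305),.014),('turq',(360,185),.014),('mallet',(430,195),.02),('mallet end',(442,286),.02),('sp',(305,328),0),('sp2',(367,320),0)]: print(n,onz(d['top'],p,z).round(3))
E
```

```text
plate [ 0.502 -0.168  0.014]
bottlecap [ 0.761 -0.008  0.15 ]
ringbrass [ 0.588 -0.013  0.012]
race? [ 0.43  -0.025  0.016]
race2 [ 0.778 -0.147  0.016]
pink [0.339 0.11  0.014]
turq [ 0.643 -0.247  0.014]
mallet [ 0.621 -0.42   0.02 ]
mallet end [ 0.399 -0.441  0.02 ]
sp [ 0.291 -0.116  0.   ]
sp2 [ 0.313 -0.265  0.   ]
```

View pics/crop1.png

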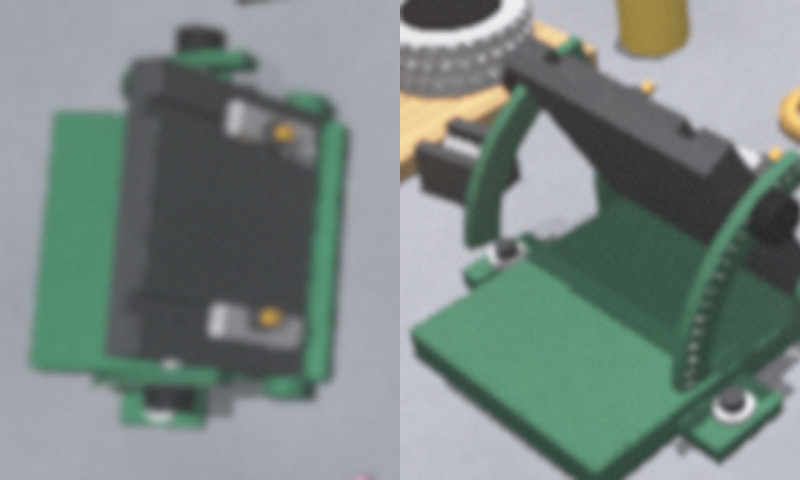

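```bash
python3 - <<'E'
import cv2
i=cv2.imread('pics/crop2.png') if False else None
E
python3 -c "
import cv2;i=cv2.imread('pics/crop2.png');print(None if i is None else i.shape)"
```

```text
(300, 796, 3)
```

```bash
cat >> h.py <<'E'
def tableR(yaw,s):
    u=np.array([-np.sin(yaw),np.cos(yaw),0]); k=np.array([0,0,1.])
    x=np.cos(s)*u+np.sin(s)*k; z=-np.sin(s)*u+np.cos(s)*k
    return np.column_stack([x,np.cross(z,x),z])
def tpt(p,q): return np.array([p[0],p[1],.036])+tableR(p[2],p[3])@np.array(q)
E
python3 - <<'E'
from h import *; from scipy.optimize import least_squares
d=pickle.load(open('d0.pkl','rb'))
F=[.14,-.08,.012];N=[.14,.08,.012];Fb=[.14,-.08,-.012];Nb=[.14,.08,-.012]
ob=[('top',F,(160.5,175.5)),('top',N,(154,249.5)),('top',Fb,(152.5,177)),('top',Nb,(146.5,248)),
('side',F,(144.3,203.6)),('side',N,(209.3,237.8)),('side',Nb,(200.2,245.5)),('side',Fb,(134.6,215.2))]
fun=lambda p:np.concatenate([proj(d[c],tpt(p,q))-px for c,q,px in ob])
r=least_squares(fun,[.55,.15,0,1.03],loss='soft_l1')
print(r.x,np.degrees(r.x[2:]),fun(r.x).round(1)); print(tpt(r.x,[.14,0,.012]))
import pickle as P; P.dump(r.x,open('table.pkl','wb'))
E
```

```text
[ 0.53376217  0.1475519  -0.0068674   1.02561746] [-0.39347328 58.76355158] [ 0.5  0.1  0.8  0.9  0.5 -0.3  0.1  2.6 -1.9 -1.   0.   0.3 -0.   5.3
 -1.  -1.6]
[0.53419028 0.20988996 0.16192769]
```

View pics/crop2.png

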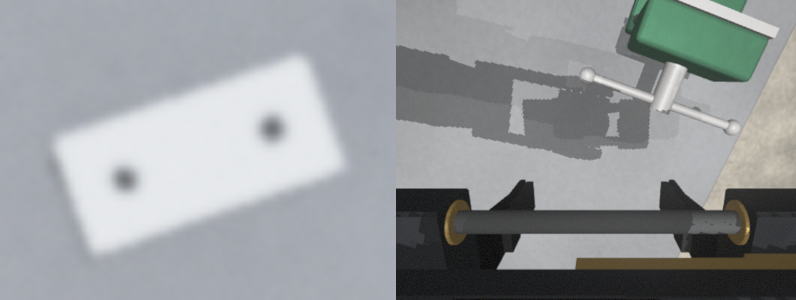

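The white plate at (328,240) is the bright steel one. The pink (211,305) and turquoise (360,185) plates have the same shape but the wrong colour, and the crop shows it bright with two dark holes.

```bash
cat >> h.py <<'E'
def T(pos,Rm):
    M=np.eye(4); M[:3,:3]=Rm; M[:3,3]=pos; return M
def Robs(o): return R.from_quat(o['tool_rot']).as_matrix()
def toolR(z,y):
    "tool axes from pointing dir z and closing axis y"
    z=np.array(z,float);z/=np.linalg.norm(z); y=np.array(y,float); y-=z*(y@z); y/=np.linalg.norm(y)
    return np.column_stack([np.cross(y,z),y,z])
def rows(A,B,smax=35,wmax=.115):
    from scipy.linalg import logm,expm
    D=np.linalg.inv(A)@B; L=np.real(logm(D))
    n=1
    while True:
        E=expm(L/n); w=R.from_matrix(E[:3,:3]).as_rotvec()
        if abs(E[:3,3]).max()*1e3<=smax and np.linalg.norm(w)<=wmax and np.linalg.norm(E[:3,3])*1e3<40: break
        n+=1
    print('n',n,'row',[*(E[:3,3]*1e3).round(1),*w.round(4)])
def goto(pos,Rm,**k):
    from rig import sensors
    o=sensors.get_obs(); rows(T(o['position'],Robs(o)),T(pos,Rm),**k)
E
python3 - <<'E'
from h import *
d=pickle.load(open('d0.pkl','rb')); c=d['top']
P=[onz(c,(295+a/6,215+b/6),.014)[:2] for a,b in [(52,145),(303,55),(345,168),(95,255),(125,179),(272,129)]]
P=np.array(P); ctr=P[:4].mean(0); hc=P[4:].mean(0)
dx=P[5]-P[4]; e1=P[1]-P[0];e2=P[2]-P[3]; w=P[3]-P[0]
print(ctr,hc,np.linalg.norm(dx),np.linalg.norm(e1),np.linalg.norm(e2),np.linalg.norm(w),[np.degrees(np.arctan2(v[1],v[0])) for v in (dx,e1,e2)])
ang=np.arctan2(-(e1+e2)[1],-(e1+e2)[0]); print('tool x ang',np.degrees(ang))
a=np.array([np.cos(ang),np.sin(ang),0]); y=np.cross([0,0,-1],a)
goto([ctr[0]-.05*a[0],ctr[1]-.05*a[1],.20],toolR([0,0,-1],y))
E
```

```text
[ 0.50006153 -0.167983  ] [ 0.50064635 -0.16778491] 0.06377952435136439 0.10993809436619864 0.10834834723351333 0.047781114048460846 [np.float64(-69.69983492271022), np.float64(-68.67917124449974), np.float64(-69.3942660692193)]
tool x ang 110.9658853406566
n 16 row [np.float64(33.5), np.float64(7.2), np.float64(2.5), np.float64(-0.0001), np.float64(-0.0001), np.float64(-0.1004)]
```

>>> drive_tool([
  [[33.5, 7.2, 2.5, 0, 0, -0.1004], [33.5, 7.2, 2.5, 0, 0, -0.1004], [33.5, 7.2, 2.5, 0, 0, -0.1004], [33.5, 7.2, 2.5, 0, 0, -0.1004], [33.5, 7.2, 2.5, 0, 0, -0.1004], [33.5, 7.2, 2.5, 0, 0, -0.1004], [33.5, 7.2, 2.5, 0, 0, -0.1004], [33.5, 7.2, 2.5, 0, 0, -0.1004]],
], gripper=100)

```text
time: 0.82
position: [0.442, -0.4697, 0.2207]
tool_rot: [0.842, 0.539, 0.0, 0.0]
ft_force: [-0.5, -0.5, 0.1]
grip_width: 0.087
grip_force: 0.0
```

>>> drive_tool([
  [[33.5, 7.2, 2.5, 0, 0, -0.1004], [33.5, 7.2, 2.5, 0, 0, -0.1004], [33.5, 7.2, 2.5, 0, 0, -0.1004], [33.5, 7.2, 2.5, 0, 0, -0.1004], [33.5, 7.2, 2.5, 0, 0, -0.1004], [33.5, 7.2, 2.5, 0, 0, -0.1004], [33.5, 7.2, 2.5, 0, 0, -0.1004], [33.5, 7.2, 2.5, 0, 0, -0.1004]],
])

```text
time: 1.48
position: [0.5194, -0.2137, 0.2009]
tool_rot: [0.565, 0.825, 0.0, 0.0]
ft_force: [0.8, 0.3, -0.6]
grip_width: 0.087
grip_force: 0.0
```

>>> drive_tool([
  [[0, 0, 0, 0, 0, 0], [0, 0, 0, 0, 0, 0]],
])

```text
time: 1.65
position: [0.5184, -0.2132, 0.2009]
tool_rot: [0.566, 0.825, -0.0, -0.001]
ft_force: [0.7, -1.5, -0.1]
grip_width: 0.0871
grip_force: 0.0
```

Run:
```python
from h import *; from rig import sensors,eyes; import cv2
o=sensors.get_obs(); c=eyes.camera('wrist'); cv2.imwrite('pics/w1.png',c['img'][:,:,::-1])
pickle.dump((c,o),open('w1.pkl','wb')); print(o['time'],o['q'],o['position'],Robs(o))
```

```text
1.65 [-5.89399525e-01  4.93155918e-01  1.63657415e+00 -1.94518987e-04
  1.01350269e+00 -9.57346011e-01] [ 0.51844306 -0.21320285  0.20092616] [[-3.59795335e-01  9.33030117e-01 -1.45513912e-03]
 [ 9.33030420e-01  3.59796660e-01  7.74437520e-04]
 [ 1.24612772e-03 -1.07905005e-03 -9.99998641e-01]]
```

View pics/w1.png

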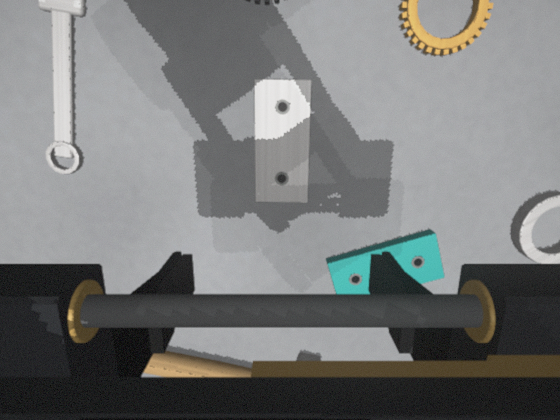

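The plate's corners are at (256,80), (310,81), (308,203) and (255,201), with holes at (282,107) and (281,178). The area around it is clear.

Run:
```python
from h import *
c,o=pickle.load(open('w1.pkl','rb'))
P=np.array([onz(c,p,.014,o)[:2] for p in [(256,80),(310,81),(308,203),(255,201),(282,107),(281,178)]])
ctr=P[:4].mean(0); hc=P[4:].mean(0); l=[P[0]-P[3],P[1]-P[2],P[4]-P[5]]
print(ctr,hc,[np.linalg.norm(v) for v in l],np.linalg.norm(P[1]-P[0]),[np.degrees(np.arctan2(v[1],v[0])) for v in l])
ang=np.mean([np.arctan2(v[1],v[0]) for v in l]); a=np.array([np.cos(ang),np.sin(ang),0])
t=np.radians(20); Rg=toolR(-np.sin(t)*a-np.cos(t)*np.array([0,0,1]),np.cross([0,0,-1],a))
# pad contact centre ~14mm ahead of tcp should be 12mm to +a of centre
g=np.array([*hc,0])+.012*a; p=g-.014*Rg[:,2]; p[2]=.0225
print(p); up=p-.06*Rg[:,2]
o1=o; goto(up,Rg); rows(T(up,Rg),T(p,Rg))
```

```text
[ 0.50122898 -0.16640246] [ 0.50040628 -0.16615095] [np.float64(0.10817380584256388), np.float64(0.1092652883592645), np.float64(0.06355635424826202)] 0.04692725707439777 [np.float64(109.49137371271505), np.float64(111.3841577165644), np.float64(110.30271888757026)]
[ 0.49455635 -0.15041486  0.0225    ]
n 4 row [np.float64(26.3), np.float64(0.0), np.float64(27.5), np.float64(0.0004), np.float64(-0.0871), np.float64(0.0026)]
n 2 row [np.float64(-0.0), np.float64(-0.0), np.float64(30.0), np.float64(0.0), np.float64(0.0), np.float64(0.0)]
```

>>> drive_tool([
  [[26.3, 0, 27.5, 0.0004, -0.0871, 0.0026], [26.3, 0, 27.5, 0.0004, -0.0871, 0.0026], [26.3, 0, 27.5, 0.0004, -0.0871, 0.0026], [26.3, 0, 27.5, 0.0004, -0.0871, 0.0026], [0, 0, 20, 0, 0, 0], [0, 0, 20, 0, 0, 0], [0, 0, 10, 0, 0, 0], [0, 0, 10, 0, 0, 0]],
])

```text
time: 2.37
position: [0.4966, -0.1689, 0.0467]
tool_rot: [0.569, 0.81, -0.089, 0.113]
ft_force: [-0.0, -0.4, -0.2]
grip_width: 0.0867
grip_force: 0.0
```

>>> drive_tool([
  [[0, 0, 0, 0, 0, 0], [0, 0, 0, 0, 0, 0]],
])

```text
time: 2.53
position: [0.4962, -0.1686, 0.0475]
tool_rot: [0.569, 0.81, -0.089, 0.113]
ft_force: [0.4, -0.4, 0.1]
grip_width: 0.0871
grip_force: 0.0
```

Run:
```python
from h import *
from rig import sensors; print(sensors.get_obs()['q'])
a=np.array([np.cos(np.radians(110.4)),np.sin(np.radians(110.4)),0])
t=np.radians(20); Rg=toolR(-np.sin(t)*a-np.cos(t)*np.array([0,0,1]),np.cross([0,0,-1],a))
p=np.array([0.49455635,-0.15041486,0.0225]); up=p-.015*Rg[:,2]
goto(up,Rg,smax=12,wmax=.05); rows(T(up,Rg),T(p,Rg),smax=8)
```

```text
[-0.4220566   0.70725564  1.93844868 -0.63426706  0.37057048 -0.18845894]
n 3 row [np.float64(8.3), np.float64(1.6), np.float64(1.1), np.float64(-0.0059), np.float64(-0.0203), np.float64(-0.0022)]
n 2 row [np.float64(-0.0), np.float64(0.0), np.float64(7.5), np.float64(0.0), np.float64(0.0), np.float64(-0.0)]
```

>>> drive_tool([
  [[8.3, 1.6, 1.1, -0.006, -0.0203, -0.0022], [8.3, 1.6, 1.1, -0.006, -0.0203, -0.0022], [8.3, 1.6, 1.1, -0.006, -0.0203, -0.0022], [0, 0, 5, 0, 0, 0], [0, 0, 5, 0, 0, 0], [0, 0, 5, 0, 0, 0], [0, 0, 0, 0, 0, 0], [0, 0, 0, 0, 0, 0]],
])

```text
time: 3.2
position: [0.4947, -0.1496, 0.0236]
tool_rot: [0.561, 0.809, -0.099, 0.143]
ft_force: [-0.4, -0.9, -0.8]
grip_width: 0.0872
grip_force: 0.0
```

Run:
```python
from h import *
from rig import sensors; o=sensors.get_obs(); print(o['q'],o['position'],o['ft_force'])
a=np.array([np.cos(np.radians(110.4)),np.sin(np.radians(110.4)),0])
t=np.radians(20); Rg=toolR(-np.sin(t)*a-np.cos(t)*np.array([0,0,1]),np.cross([0,0,-1],a))
p=np.array([0.49455635,-0.15041486,0.0225])
goto(p,Rg,smax=8)
```

```text
[-0.36634544  0.76417701  1.98775522 -1.05260821  0.2992203   0.27782606] [ 0.49472687 -0.14957227  0.02364285] [-0.36486009 -0.92601324 -0.80577737]
n 1 row [np.float64(-0.3), np.float64(-0.5), np.float64(1.3), np.float64(0.0017), np.float64(0.0009), np.float64(0.0012)]
```

>>> drive_tool([
  [[-0.3, -0.5, 1.0, 0, 0, 0], [0, 0, 0, 0, 0, 0], [0, 0, 0, 0, 0, 0], [0, 0, 0, 0, 0, 0], [0, 0, 0, 0, 0, 0], [0, 0, 0, 0, 0, 0], [0, 0, 0, 0, 0, 0], [0, 0, 0, 0, 0, 0]],
], gripper=0, squeeze=45)

```text
time: 3.87
position: [0.4941, -0.1496, 0.0223]
tool_rot: [0.561, 0.809, -0.099, 0.143]
ft_force: [1.0, 0.2, 0.6]
grip_width: 0.0495
grip_force: 45.0
```

>>> drive_tool([
  [[0, 0, 0, 0, 0, 0], [0, 0, -4, 0, 0, 0], [0, 0, -8, 0, 0, 0], [0, 0, -12, 0, 0, 0], [0, 0, -15, 0, 0, 0], [0, 0, -15, 0, 0, 0], [0, 0, -15, 0, 0, 0], [0, 0, -10, 0, 0, 0]],
])

```text
time: 4.53
position: [0.4827, -0.1234, 0.0965]
tool_rot: [0.561, 0.809, -0.099, 0.141]
ft_force: [-1.1, -0.3, -5.8]
grip_width: 0.0497
grip_force: 45.0
```

Run:
```python
from h import *
from rig import sensors; o=sensors.get_obs(); print(o['q'])
Rg=R.from_quat([.561,.809,-.099,.143]).as_matrix(); G=T([.4941,-.1496,.0223],Rg)
ang=np.radians(110.4); a=np.array([np.cos(ang),np.sin(ang),0]); k=np.array([0,0,1.])
Pl=T([.5004,-.1662,.007],np.column_stack([a,np.cross(k,a),k])) # plate frame, x -> future up
GP=np.linalg.inv(G)@Pl; print(GP.round(3))
yaw=pickle.load(open('table.pkl','rb'))[2]
# goal plate: x up, y(own): tool y = +x world; plate y=k x a -> world -x ; z = x cross y
py=-np.array([np.cos(yaw),np.sin(yaw),0]); Rp=np.column_stack([k,py,np.cross(k,py)])
S=T([.53,-.15,.12],Rp)@np.linalg.inv(GP)
pickle.dump((GP,Rp),open('grasp.pkl','wb'))
print(S.round(3)); goto(S[:3,3],S[:3,:3],wmax=.07)
```

```text
[-0.32028645  0.59747283  1.99889086 -0.71320808  0.41801498 -0.03933884]
[[ 0.939  0.002 -0.343 -0.011]
 [ 0.002 -1.     0.     0.   ]
 [-0.343 -0.001 -0.939  0.02 ]
 [ 0.     0.     0.     1.   ]]
[[ 0.     1.     0.007  0.53 ]
 [ 0.343 -0.007  0.939 -0.165]
 [ 0.939  0.002 -0.343  0.138]
 [ 0.     0.     0.     1.   ]]
n 23 row [np.float64(-1.5), np.float64(1.9), np.float64(-2.7), np.float64(-0.0076), np.float64(0.0673), np.float64(0.0159)]
```

>>> drive_tool([
  [[-1.5, 1.9, -2.7, -0.0076, 0.0673, 0.0159], [-1.5, 1.9, -2.7, -0.0076, 0.0673, 0.0159], [-1.5, 1.9, -2.7, -0.0076, 0.0673, 0.0159], [-1.5, 1.9, -2.7, -0.0076, 0.0673, 0.0159], [-1.5, 1.9, -2.7, -0.0076, 0.0673, 0.0159], [-1.5, 1.9, -2.7, -0.0076, 0.0673, 0.0159], [-1.5, 1.9, -2.7, -0.0076, 0.0673, 0.0159], [-1.5, 1.9, -2.7, -0.0076, 0.0673, 0.0159]],
])

```text
time: 5.2
position: [0.4988, -0.1281, 0.1184]
tool_rot: [0.612, 0.785, 0.083, -0.052]
ft_force: [-0.7, -1.0, -7.1]
grip_width: 0.0492
grip_force: 45.0
```

>>> drive_tool([
  [[-1.5, 1.9, -2.7, -0.0076, 0.0673, 0.0159], [-1.5, 1.9, -2.7, -0.0076, 0.0673, 0.0159], [-1.5, 1.9, -2.7, -0.0076, 0.0673, 0.0159], [-1.5, 1.9, -2.7, -0.0076, 0.0673, 0.0159], [-1.5, 1.9, -2.7, -0.0076, 0.0673, 0.0159], [-1.5, 1.9, -2.7, -0.0076, 0.0673, 0.0159], [-1.5, 1.9, -2.7, -0.0076, 0.0673, 0.0159], [-1.5, 1.9, -2.7, -0.0076, 0.0673, 0.0159]],
])

```text
time: 5.87
position: [0.5169, -0.1462, 0.1335]
tool_rot: [0.618, 0.701, 0.261, -0.244]
ft_force: [-0.6, 0.2, -7.8]
grip_width: 0.0492
grip_force: 45.0
```

>>> drive_tool([
  [[-1.5, 1.9, -2.7, -0.0076, 0.0673, 0.0159], [-1.5, 1.9, -2.7, -0.0076, 0.0673, 0.0159], [-1.5, 1.9, -2.7, -0.0076, 0.0673, 0.0159], [-1.5, 1.9, -2.7, -0.0076, 0.0673, 0.0159], [-1.5, 1.9, -2.7, -0.0076, 0.0673, 0.0159], [-1.5, 1.9, -2.7, -0.0076, 0.0673, 0.0159], [-1.5, 1.9, -2.7, -0.0076, 0.0673, 0.0159], [0, 0, 0, 0, 0, 0]],
])

```text
time: 6.53
position: [0.531, -0.1678, 0.1335]
tool_rot: [0.585, 0.582, 0.402, -0.397]
ft_force: [-0.7, -1.1, -8.8]
grip_width: 0.0494
grip_force: 45.0
```

Run:
```python
from h import *; import cv2
from rig import sensors,eyes; o=sensors.get_obs(); print(o['q'],o['position'])
GP,Rp=pickle.load(open('grasp.pkl','rb'))
S=T([.53,-.15,.12],Rp)@np.linalg.inv(GP); goto(S[:3,3],S[:3,:3],wmax=.07,smax=20)
ims=[eyes.camera(n)['img'][:,:,::-1] for n in ('side','wrist','top')]
a=cv2.resize(ims[0][120:320,220:440],(440,400)); b=cv2.resize(ims[1],(360,270)); cv=np.vstack([b,np.zeros((130,360,3),np.uint8)])
cv2.imwrite('pics/s2.png',np.hstack([a,cv]))
```

```text
[-0.85139512  0.98316515  1.40077176  0.68822058  1.78806194 -1.08581741] [ 0.53097561 -0.16775763  0.13349214]
n 1 row [np.float64(4.9), np.float64(-1.2), np.float64(0.7), np.float64(0.0005), np.float64(0.0204), np.float64(-0.0002)]
```

View pics/s2.png

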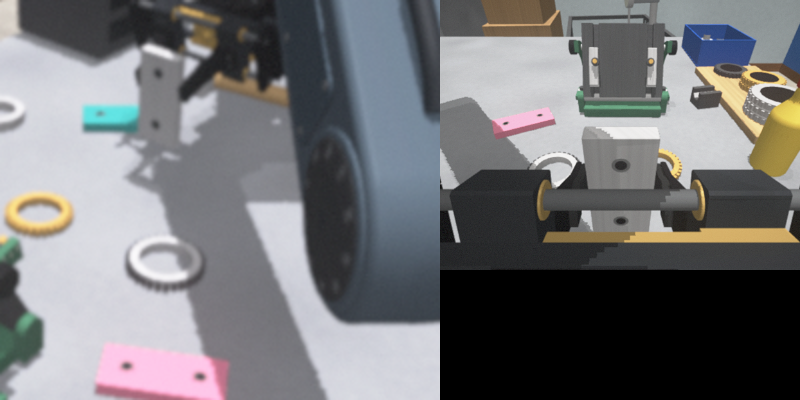

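The plate is held upright at (160,95) in the left crop, the tool is nearly horizontal, and the place below is clear. Next I lower it.

>>> drive_tool([
  [[4.9, -1.2, 0.7, 0, 0.0204, 0], [-9.39, 0, 3.43, 0, 0, 0], [-9.39, 0, 3.43, 0, 0, 0], [-9.39, 0, 3.43, 0, 0, 0], [-9.39, 0, 3.43, 0, 0, 0], [-9.39, 0, 3.43, 0, 0, 0], [-4.7, 0, 1.7, 0, 0, 0], [0, 0, 0, 0, 0, 0]],
])

```text
time: 7.35
position: [0.5301, -0.1634, 0.0855]
tool_rot: [0.58, 0.578, 0.408, -0.404]
ft_force: [0.2, -0.3, -7.4]
grip_width: 0.0494
grip_force: 45.0
```

Run:
```python
from h import *; 
from rig import sensors,eyes; o=sensors.get_obs()
GP,Rp=pickle.load(open('grasp.pkl','rb'))
M=T(o['position'],Robs(o))@GP; print(M.round(4),np.degrees(np.arccos(M[2,0])),o['ft_force'])
for z in (.058,): 
  S=T([M[0,3],M[1,3],z],Rp)@np.linalg.inv(GP); goto(S[:3,3],S[:3,:3],smax=5)
pickle.dump((eyes.camera('wrist'),o),open('w2.pkl','wb'))
```

```text
[[-0.001  -1.     -0.0049  0.5303]
 [-0.0032  0.0049 -1.     -0.148 ]
 [ 1.     -0.001  -0.0032  0.0678]
 [ 0.      0.      0.      1.    ]] 0.19210721699138653 [ 0.1575114  -0.32892083 -7.40994468]
n 2 row [np.float64(-4.6), np.float64(-0.0), np.float64(1.7), np.float64(-0.0008), np.float64(-0.0016), np.float64(0.0008)]
```

>>> drive_tool([
  [[-4.6, 0, 1.7, 0, 0, 0], [-4.6, 0, 1.7, 0, 0, 0], [-0.9, 0, 0.35, 0, 0, 0], [0, 0, 0, 0, 0, 0]],
])

```text
time: 7.73
position: [0.5305, -0.1636, 0.0763]
tool_rot: [0.579, 0.578, 0.408, -0.404]
ft_force: [-0.2, -0.8, -6.6]
grip_width: 0.0494
grip_force: 45.0
```

>>> drive_tool([
  [[-0.9, 0, 0.35, 0, 0, 0], [0, 0, 0, 0, 0, 0]],
])

```text
time: 7.9
position: [0.5306, -0.1637, 0.0756]
tool_rot: [0.579, 0.579, 0.408, -0.403]
ft_force: [0.3, 0.3, -6.7]
grip_width: 0.0496
grip_force: 45.0
```

>>> drive_tool([
  [[-0.9, 0, 0.35, 0, 0, 0], [0, 0, 0, 0, 0, 0]],
])

```text
time: 8.07
position: [0.5306, -0.1637, 0.0746]
tool_rot: [0.579, 0.579, 0.408, -0.403]
ft_force: [0.5, -0.0, -7.1]
grip_width: 0.0493
grip_force: 45.0
```

>>> drive_tool([
  [[-0.9, 0, 0.35, 0, 0, 0], [0, 0, 0, 0, 0, 0]],
])

```text
time: 8.23
position: [0.5306, -0.1636, 0.0745]
tool_rot: [0.579, 0.578, 0.409, -0.404]
ft_force: [-0.1, -0.8, -3.2]
grip_width: 0.0497
grip_force: 45.0
```

>>> drive_tool([
  [[-0.6, 0, 0.2, 0, 0, 0], [0, 0, 0, 0, 0, 0]],
])

```text
time: 8.4
position: [0.5306, -0.1635, 0.0744]
tool_rot: [0.579, 0.578, 0.409, -0.404]
ft_force: [0.5, -0.7, 0.2]
grip_width: 0.0492
grip_force: 45.0
```

>>> drive_tool([
  [[-0.6, 0, 0.2, 0, 0, 0], [0, 0, 0, 0, 0, 0]],
])

```text
time: 8.57
position: [0.5307, -0.1634, 0.0744]
tool_rot: [0.578, 0.578, 0.41, -0.404]
ft_force: [1.5, -1.8, 5.1]
grip_width: 0.0494
grip_force: 45.0
```

>>> drive_tool([
  [[0.8, 0, -0.3, 0, 0, 0], [0, 0, 0, 0, 0, 0]],
])

```text
time: 8.73
position: [0.5306, -0.1635, 0.0744]
tool_rot: [0.579, 0.578, 0.409, -0.404]
ft_force: [0.2, -1.6, 4.6]
grip_width: 0.0494
grip_force: 45.0
```

>>> drive_tool([
  [[0, 0, 0, 0, 0, 0], [0, 0, 0, 0, 0, 0], [0, 0, 0, 0, 0, 0], [0, 0, 0, 0, 0, 0], [0, 0, 0, 0, 0, 0], [0, 0, 0, 0, 0, 0]],
], gripper=90)

```text
time: 9.23
position: [0.5305, -0.1635, 0.0729]
tool_rot: [0.579, 0.579, 0.408, -0.404]
ft_force: [0.3, 0.6, -0.5]
grip_width: 0.0761
grip_force: 0.0
```

Run:
```python
from h import *; import cv2
from rig import sensors,eyes; o=sensors.get_obs(); print(o['time'],o['q'],o['position'],o['ft_force'],o['grip_width'],o['grip_force'])
s=eyes.camera('side'); w=eyes.camera('wrist'); pickle.dump((s,w,o),open('w3.pkl','wb'))
a=cv2.resize(s['img'][120:260,240:400,::-1],(400,350),interpolation=cv2.INTER_CUBIC); b=cv2.resize(w['img'][0:350,120:520,::-1],(400,350))
cv2.imwrite('pics/s3.png',np.hstack([a,b]))
```

```text
9.2333 [-0.84948168  1.08569432  1.38491227  0.68766715  1.74099431 -1.14281496] [ 0.53048393 -0.16350221  0.07291488] [ 0.25074747  0.55975979 -0.48417018] 0.07610474318011423 0.0
```

View pics/s3.png

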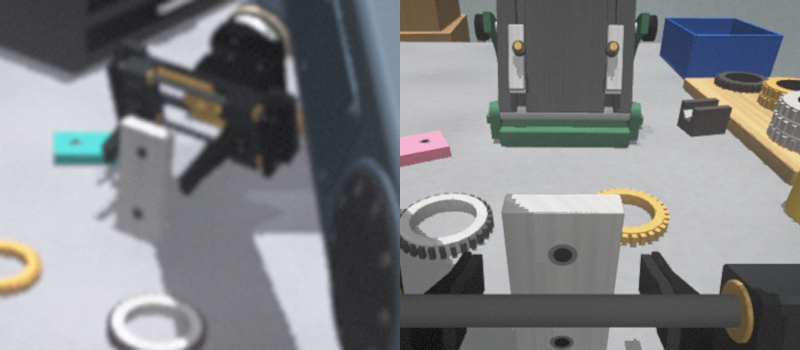

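The plate is standing by itself with the fingers clear. Its top edges in the wrist picture are (223,195) to (340,195) at the back and (223,212) to (344,212) at the front. I'll retreat now.

Run:
```python
from h import *
s,w,o=pickle.load(open('w3.pkl','rb'))
Q=np.array([onz(w,p,.11,o) for p in [(223,195),(340,195),(223,212),(344,212)]]); print(Q.round(4),Q.mean(0))
Rn=Robs(o); p=o['position']
A=T(p-.1*Rn[:,2],Rn); B=T(A[:3,3]+[0,0,.06],Rn); rows(T(p,Rn),A,smax=20); rows(A,B,smax=20)
C=T([.53,-.15,.22],toolR([0,0,-1],[0,1,0])); rows(B,C,wmax=.09);
```

```text
[[ 0.5045 -0.1406  0.11  ]
 [ 0.5552 -0.1404  0.11  ]
 [ 0.5061 -0.1532  0.11  ]
 [ 0.5551 -0.1531  0.11  ]] [ 0.5302415  -0.14685413  0.11      ]
n 5 row [np.float64(-0.0), np.float64(-0.0), np.float64(-20.0), np.float64(0.0), np.float64(0.0), np.float64(0.0)]
n 3 row [np.float64(18.8), np.float64(0.1), np.float64(-6.8), np.float64(0.0), np.float64(0.0), np.float64(0.0)]
n 22 row [np.float64(4.4), np.float64(4.4), np.float64(1.1), np.float64(0.0434), np.float64(-0.0429), np.float64(-0.0616)]
```

>>> drive_tool([
  [[0, 0, -5, 0, 0, 0], [0, 0, -10, 0, 0, 0], [0, 0, -20, 0, 0, 0], [0, 0, -25, 0, 0, 0], [0, 0, -25, 0, 0, 0], [0, 0, -15, 0, 0, 0], [15, 0, -5, 0, 0, 0], [15, 0, -5, 0, 0, 0]],
])

```text
time: 10.0
position: [0.5294, -0.2579, 0.1397]
tool_rot: [0.58, 0.578, 0.409, -0.403]
ft_force: [0.3, -0.0, 0.1]
grip_width: 0.0785
grip_force: 0.0
```

>>> drive_tool([
  [[20, 0, -7, 0, 0, 0], [20, 0, -7, 0, 0, 0], [0, 0, 0, 0, 0, 0]],
])

```text
time: 10.25
position: [0.5304, -0.2562, 0.1865]
tool_rot: [0.579, 0.581, 0.409, -0.401]
ft_force: [0.0, 0.5, 1.6]
grip_width: 0.0784
grip_force: 0.0
```

Run:
```python
from h import *
from rig import sensors,eyes
o=sensors.get_obs(); print(o['q'],o['position'])
goto([.53,-.16,.22],toolR([0,0,-1],[0,1,0]),wmax=.07)
pickle.dump((eyes.camera('wrist'),o),open('w4.pkl','wb'))
```

```text
[-0.93217772  0.97079803  1.22284473  0.66789257  1.99163305 -1.01640299] [ 0.53035235 -0.25621356  0.18646353]
n 28 row [np.float64(2.8), np.float64(2.9), np.float64(1.1), np.float64(0.0341), np.float64(-0.0335), np.float64(-0.0483)]
```

>>> drive_tool([
  [[2.8, 2.9, 1.1, 0.0341, -0.0335, -0.0483], [2.8, 2.9, 1.1, 0.0341, -0.0335, -0.0483], [2.8, 2.9, 1.1, 0.0341, -0.0335, -0.0483], [2.8, 2.9, 1.1, 0.0341, -0.0335, -0.0483], [2.8, 2.9, 1.1, 0.0341, -0.0335, -0.0483], [2.8, 2.9, 1.1, 0.0341, -0.0335, -0.0483], [2.8, 2.9, 1.1, 0.0341, -0.0335, -0.0483], [2.8, 2.9, 1.1, 0.0341, -0.0335, -0.0483]],
])

```text
time: 10.97
position: [0.547, -0.234, 0.1989]
tool_rot: [0.446, 0.777, 0.315, -0.312]
ft_force: [0.1, -0.3, 0.9]
grip_width: 0.0784
grip_force: 0.0
```

>>> drive_tool([
  [[2.8, 2.9, 1.1, 0.0341, -0.0335, -0.0483], [2.8, 2.9, 1.1, 0.0341, -0.0335, -0.0483], [2.8, 2.9, 1.1, 0.0341, -0.0335, -0.0483], [2.8, 2.9, 1.1, 0.0341, -0.0335, -0.0483], [2.8, 2.9, 1.1, 0.0341, -0.0335, -0.0483], [2.8, 2.9, 1.1, 0.0341, -0.0335, -0.0483], [2.8, 2.9, 1.1, 0.0341, -0.0335, -0.0483], [2.8, 2.9, 1.1, 0.0341, -0.0335, -0.0483]],
])

```text
time: 11.63
position: [0.5499, -0.2041, 0.2127]
tool_rot: [0.281, 0.918, 0.199, -0.198]
ft_force: [0.0, 0.7, 0.0]
grip_width: 0.0785
grip_force: 0.0
```

>>> drive_tool([
  [[2.8, 2.9, 1.1, 0.0341, -0.0335, -0.0483], [2.8, 2.9, 1.1, 0.0341, -0.0335, -0.0483], [2.8, 2.9, 1.1, 0.0341, -0.0335, -0.0483], [2.8, 2.9, 1.1, 0.0341, -0.0335, -0.0483], [2.8, 2.9, 1.1, 0.0341, -0.0335, -0.0483], [2.8, 2.9, 1.1, 0.0341, -0.0335, -0.0483], [2.8, 2.9, 1.1, 0.0341, -0.0335, -0.0483], [2.8, 2.9, 1.1, 0.0341, -0.0335, -0.0483]],
])

```text
time: 12.3
position: [0.5382, -0.1733, 0.2171]
tool_rot: [0.095, 0.991, 0.069, -0.069]
ft_force: [-0.4, 0.3, -0.2]
grip_width: 0.0784
grip_force: 0.0
```

Run:
```python
from h import *
from rig import sensors,eyes
o=sensors.get_obs(); print(o['q'],o['position'],Robs(o).round(2))
goto([.53,-.149,.22],toolR([0,0,-1],[0,1,0]),wmax=.07)
```

```text
[-0.54241691  0.5452266   1.49368815  0.06698132  1.28829341 -1.9460843 ] [ 0.53819247 -0.17325484  0.21709749] [[-0.97  0.2  -0.12]
 [ 0.18  0.97  0.15]
 [ 0.15  0.12 -0.98]]
n 4 row [np.float64(2.8), np.float64(5.8), np.float64(-0.0), np.float64(0.0346), np.float64(-0.0347), np.float64(-0.0478)]
```

>>> drive_tool([
  [[2.8, 5.8, 0, 0.0346, -0.0347, -0.0478], [2.8, 5.8, 0, 0.0346, -0.0347, -0.0478], [2.8, 5.8, 0, 0.0346, -0.0347, -0.0478], [2.8, 5.8, 0, 0.0346, -0.0347, -0.0478], [0, 0, 0, 0, 0, 0], [0, 0, 0, 0, 0, 0]],
])

```text
time: 12.8
position: [0.5299, -0.1491, 0.2203]
tool_rot: [0.002, 1.0, 0.001, -0.001]
ft_force: [0.4, 0.2, 0.4]
grip_width: 0.0785
grip_force: 0.0
```

Run:
```python
from h import *; import cv2
from rig import sensors,eyes
o=sensors.get_obs(); w=eyes.camera('wrist'); pickle.dump((w,o),open('w5.pkl','wb'))
w4,o4=pickle.load(open('w4.pkl','rb'))
print(proj(w,[.53,-.1475,.11],o), proj(w4,[.534,.21,.162],o4))
a=cv2.resize(w['img'][:,80:480,::-1],(400,420)); 
u,v=map(int,proj(w4,[.534,.18,.11],o4)); x0=max(0,u-80);y0=max(0,v-84); print('origin',x0,y0)
b=cv2.resize(w4['img'][y0:y0+168,x0:x0+160,::-1],None,fx=2.5,fy=2.5,interpolation=cv2.INTER_CUBIC)[:420]
b=np.vstack([b,np.zeros((420-b.shape[0],400,3),np.uint8)])
cv2.imwrite('pics/s5.png',np.hstack([a,b])); 
goto([.5302,-.1475,.14],toolR([0,0,-1],[0.0069,1,0]),smax=25)
```

```text
[280.74491138 219.82110761] [282.84014264  71.12389307]
origin 202 27
n 4 row [np.float64(0.1), np.float64(0.6), np.float64(20.1), np.float64(0.0003), np.float64(-0.0003), np.float64(0.0008)]
```

View pics/s5.png

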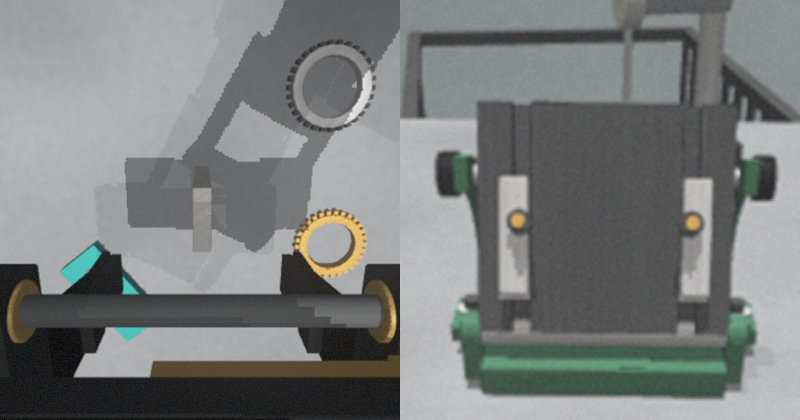

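The plate's top is at crop (193–211, 188–251), so it stands straight and is about 1 mm further in +y than I assumed. On the right, the table's top corners are at crop (478,102) and (738,106).

Run:
```python
from h import *; from scipy.optimize import least_squares
d=pickle.load(open('d0.pkl','rb')); w4,o4=pickle.load(open('w4.pkl','rb'))
F=[.14,-.08,.012];N=[.14,.08,.012];Fb=[.14,-.08,-.012];Nb=[.14,.08,-.012]
t=d['top'];s=d['side']
ob=[(t,None,F,(160.5,175.5)),(t,None,N,(154,249.5)),(t,None,Fb,(152.5,177)),(t,None,Nb,(146.5,248)),
(s,None,F,(144.3,203.6)),(s,None,N,(209.3,237.8)),(s,None,Fb,(134.6,215.2)),(s,None,Nb,(200.2,245.5)),(w4,o4,F,(337.2,69.4)),(w4,o4,N,(233.2,67.8))]
fun=lambda p:np.concatenate([proj(c,tpt(p,q),o)-px for c,o,q,px in ob])
for sl in (None,56,58,60,62):
    g=fun if sl is None else (lambda p:fun([p[0],p[1],p[2],np.radians(sl)]))
    r=least_squares(g,[.55,.15,0,1.03],loss='soft_l1'); print(sl,r.cost,r.x[:2],np.degrees(r.x[2:]),fun(r.x).round(1) if sl is None else '')
    if sl is None: print(tpt(r.x,[.14,0,.012]))
# save crops for the top/side edge of the table
# triangulate N and F separately from all views
for q in (F,N):
    A=[];b=[]
    for c,o,qq,px in ob:
        if qq is q:
            C,v=ray(c,px,o); v/=np.linalg.norm(v); Pm=np.eye(3)-np.outer(v,v); A.append(Pm); b.append(Pm@C)
    X=np.linalg.solve(sum(A),sum(b)); print(X,[round(float(np.linalg.norm(a@X-c)),4) for a,c in zip(A,b)])
```

```text
None 15.029814850922106 [0.53444595 0.15136209] [-0.4224727  60.68530081] [ 0.5 -0.5  0.7  0.5  0.2 -0.9 -0.2  2.1 -2.1 -2.3 -0.2 -1.1 -1.5 -3.1
 -0.5  3.7 -1.5  1.1 -2.1  1.5]
[0.53487421 0.20944205 0.16394739]
56 21.2022275057885 [0.53614151 0.14138154] [-0.2169319 59.0146529] 
58 16.761562661873146 [0.53550112 0.14599723] [-0.12251501 59.0146529 ] 
60 15.126385558870787 [0.5346212  0.15005293] [-0.35643671 59.0146529 ] 
62 15.417512666623898 [0.53424658 0.15377632] [-0.54348612 59.0146529 ] 
[0.61407929 0.20897904 0.16303249] [0.001, 0.0041, 0.0039]
[0.4559105  0.21144741 0.16421232] [0.0001, 0.0026, 0.0026]
```

>>> drive_tool([
  [[0, 1.5, 20, 0, 0, 0.003], [0, 1.0, 20, 0, 0, 0], [0, 0, 20, 0, 0, 0], [0, 0, 20, 0, 0, 0], [0, 0, 20, 0, 0, 0], [0, 0, 15, 0, 0, 0], [0, 0, 14, 0, 0, 0], [0, 0, 0, 0, 0, 0]],
])

```text
time: 13.52
position: [0.5298, -0.148, 0.0884]
tool_rot: [0.004, 1.0, 0.002, -0.003]
ft_force: [-0.5, -0.3, -0.5]
grip_width: 0.0779
grip_force: 0.0
```

>>> drive_tool([
  [[0, 1.4, 0, 0, 0, 0], [0, 0, 0, 0, 0, 0], [0, 0, 0, 0, 0, 0]],
])

```text
time: 13.77
position: [0.5317, -0.1469, 0.0923]
tool_rot: [0.003, 1.0, -0.0, 0.001]
ft_force: [-0.1, -0.4, -0.5]
grip_width: 0.078
grip_force: 0.0
```

>>> drive_tool([
  [[0, 0, 0, 0, 0, 0], [0, 0, 0, 0, 0, 0], [0, 0, 0, 0, 0, 0], [0, 0, 0, 0, 0, 0], [0, 0, 0, 0, 0, 0], [0, 0, 0, 0, 0, 0], [0, 0, 0, 0, 0, 0], [0, 0, 0, 0, 0, 0]],
], gripper=0, squeeze=45)

```text
time: 14.43
position: [0.5309, -0.1463, 0.0915]
tool_rot: [0.003, 1.0, 0.0, -0.0]
ft_force: [0.6, 0.1, 0.5]
grip_width: 0.0328
grip_force: 0.0
```

>>> drive_tool([
  [[0, 0, 0, 0, 0, 0], [0, 0, 0, 0, 0, 0], [0, 0, 0, 0, 0, 0], [0, 0, 0, 0, 0, 0]],
])

```text
time: 14.77
position: [0.531, -0.1465, 0.0915]
tool_rot: [0.003, 1.0, 0.0, -0.0]
ft_force: [-0.5, -0.9, 0.0]
grip_width: 0.0138
grip_force: 44.9
```

```bash
cat >> h.py <<'E'
FT=np.array([.5349,.2102,.1637])
def place(gap,s=60.3,yaw=-.5,dx=0,off=.0365):
    "tool pose with plate centre at dx up slope, face gap off the table"
    M=tableR(np.radians(yaw),np.radians(s)); x,y,z=M.T
    return T(FT+z*(.007+gap)+x*(dx+off),toolR(-x,-z))
E
python3 - <<'E'
from h import *
B=place(.03); print(B.round(3))
U=T([.531,-.1465,.27],toolR([0,0,-1],[0,1,0])); rows(U,B,smax=25,wmax=.03)
E
```

```text
[[-1.     0.008 -0.004  0.535]
 [ 0.009  0.869 -0.495  0.196]
 [ 0.    -0.495 -0.869  0.214]
 [ 0.     0.     0.     1.   ]]
n 18 row [np.float64(-0.1), np.float64(19.4), np.float64(-1.6), np.float64(0.0288), np.float64(0.0001), np.float64(0.0005)]
```

>>> drive_tool([
  [[0, 0, -5, 0, 0, 0], [0, 0, -15, 0, 0, 0], [0, 0, -25, 0, 0, 0], [0, 0, -30, 0, 0, 0], [0, 0, -30, 0, 0, 0], [0, 0, -30, 0, 0, 0], [0, 0, -30, 0, 0, 0], [0, 0, -15, 0, 0, 0]],
])

```text
time: 15.43
position: [0.5311, -0.1464, 0.2742]
tool_rot: [0.003, 1.0, -0.0, 0.001]
ft_force: [1.7, -1.4, -6.9]
grip_width: 0.0134
grip_force: 44.9
```

Run:
```python
from h import *
from rig import sensors
o=sensors.get_obs(); print(o['q'],o['position'],o['ft_force'],o['moment'])
B=place(.03); goto(B[:3,3],B[:3,:3],smax=25,wmax=.04)
```

```text
[-4.72157270e-01  3.88183325e-01  1.58230251e+00  6.72754626e-04
  1.16906325e+00 -2.03684336e+00] [ 0.53110455 -0.14638999  0.27416042] [ 1.67415717 -1.40607853 -6.86476479] [ 0.04605308 -0.2083407   0.04597838]
n 15 row [np.float64(-0.1), np.float64(23.4), np.float64(-1.6), np.float64(0.0345), np.float64(0.0002), np.float64(0.0001)]
```

>>> drive_tool([
  [[-0.1, 23.4, -1.6, 0.0345, 0, 0], [-0.1, 23.4, -1.6, 0.0345, 0, 0], [-0.1, 23.4, -1.6, 0.0345, 0, 0], [-0.1, 23.4, -1.6, 0.0345, 0, 0], [-0.1, 23.4, -1.6, 0.0345, 0, 0], [-0.1, 23.4, -1.6, 0.0345, 0, 0], [-0.1, 23.4, -1.6, 0.0345, 0, 0], [0, 0, 0, 0, 0, 0]],
])

```text
time: 16.1
position: [0.53, 0.0231, 0.2632]
tool_rot: [0.001, 0.993, -0.118, -0.003]
ft_force: [0.0, -0.6, -8.0]
grip_width: 0.0138
grip_force: 45.0
```

Run:
```python
from h import *
from rig import sensors
o=sensors.get_obs(); print(o['q'],o['position'])
B=place(.03); goto(B[:3,3],B[:3,:3],smax=18,wmax=.04)
```

```text
[-0.03937059  0.39526292  1.63136158 -0.26209787  1.12589016 -1.49345056] [0.52996749 0.02308924 0.26317621]
n 10 row [np.float64(-0.4), np.float64(18.0), np.float64(-1.5), np.float64(0.0282), np.float64(-0.0003), np.float64(0.0008)]
```

>>> drive_tool([
  [[-0.4, 18, -1.5, 0.0282, 0, 0.0008], [-0.4, 18, -1.5, 0.0282, 0, 0.0008], [-0.4, 18, -1.5, 0.0282, 0, 0.0008], [-0.4, 18, -1.5, 0.0282, 0, 0.0008], [-0.4, 18, -1.5, 0.0282, 0, 0.0008], [-0.4, 18, -1.5, 0.0282, 0, 0.0008], [-0.4, 18, -1.5, 0.0282, 0, 0.0008], [-0.4, 18, -1.5, 0.0282, 0, 0.0008]],
])

```text
time: 16.77
position: [0.5359, 0.1579, 0.2275]
tool_rot: [0.006, 0.973, -0.231, -0.002]
ft_force: [0.3, -0.5, -6.9]
grip_width: 0.0133
grip_force: 45.0
```

>>> drive_tool([
  [[0, 0, 0, 0, 0, 0], [0, 0, 0, 0, 0, 0]],
])

```text
time: 16.93
position: [0.5358, 0.1579, 0.2271]
tool_rot: [0.005, 0.973, -0.231, -0.002]
ft_force: [-0.2, -0.8, -6.3]
grip_width: 0.0138
grip_force: 45.0
```

Run:
```python
from h import *; import cv2
from rig import sensors,eyes
o=sensors.get_obs(); print(o['q'],o['position'],o['ft_force'],o['moment'])
B=place(.02); goto(B[:3,3],B[:3,:3],smax=8,wmax=.04)
d={n:eyes.camera(n) for n in ('top','side','wrist')}; pickle.dump((d,o),open('w6.pkl','wb'))
a=cv2.resize(d['side']['img'][140:280,90:250,::-1],(400,350),interpolation=cv2.INTER_CUBIC)
b=cv2.resize(d['wrist']['img'][0:350,80:480,::-1],(400,350))
cv2.imwrite('pics/s6.png',np.hstack([a,b]))
```

```text
[ 0.30650684  0.55863565  1.51737735 -0.46412251  1.25754474 -1.06558716] [0.53578227 0.15790198 0.22714368] [-0.21870819 -0.83620808 -6.3040481 ] [ 0.93668673 -0.11592776 -0.02008923]
n 7 row [np.float64(0.2), np.float64(7.2), np.float64(-0.8), np.float64(0.0075), np.float64(-0.0004), np.float64(-0.0001)]
```

View pics/s6.png

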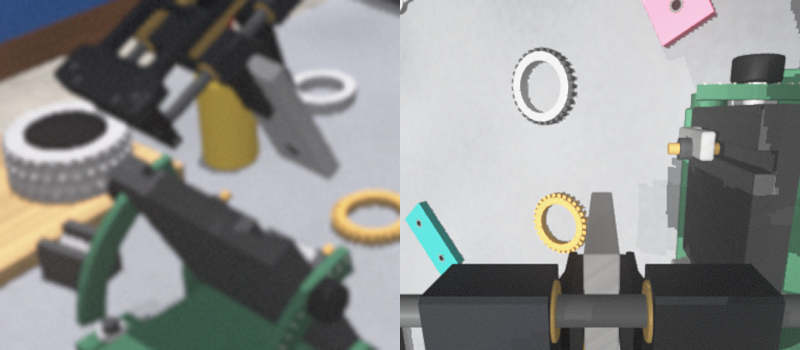

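The plate is held in front of the upper half of the table, lower end at crop (325,165), and is roughly parallel to it. The back finger is well clear above the top edge. Next I approach and feel for contact.

>>> drive_tool([
  [[0.2, 7.2, -0.8, 0.0075, 0, 0], [0.2, 7.2, -0.8, 0.0075, 0, 0], [0.2, 7.2, -0.8, 0.0075, 0, 0], [0.2, 7.2, -0.8, 0.0075, 0, 0], [0.2, 5, -0.8, 0.0075, 0, 0], [0.2, 4, -0.8, 0.0075, 0, 0], [0, 0, 0, 0, 0, 0], [0, 0, 0, 0, 0, 0]],
])

```text
time: 17.75
position: [0.5364, 0.1928, 0.2157]
tool_rot: [0.006, 0.967, -0.253, -0.001]
ft_force: [-0.2, 0.4, -7.0]
grip_width: 0.0135
grip_force: 45.0
```

```bash
cat > st.py <<'E'
from h import *
from rig import sensors
import sys
def st():
    o=sensors.get_obs(); Rm=Robs(o); M=tableR(np.radians(-.5),np.radians(60.3))
    Fn=Rm.T@np.array(o['ft_force']); Mt=Rm.T@np.array(o['moment'])
    TP=T(o['position'],Rm)@T([0,0,.0365],np.eye(3))
    f=M.T@(TP[:3,3]-FT)
    z=Rm[:,2]; y=Rm[:,1]
    print('t',round(o['time'],2),'ctr in face (mm)',(f*1e3).round(1),'gap',round(f[2]*1e3-7,1),'slope',np.degrees(np.arctan2(-z[2],-z[1])).round(2),'normal yaw',np.degrees(np.arctan2(-y[0],y[1])).round(2),'Ftool',Fn.round(2),'Mtool',Mt.round(3),'Mw',np.round(o['moment'],3))
    return o
if __name__=='__main__': st()
E
python3 st.py; python3 -c "
from h import *
B=place(.01); goto(B[:3,3],B[:3,:3],smax=3)"
```

```text
t 17.75 ctr in face (mm) [ 0.  -1.6 40.6] gap 33.6 slope 60.67 normal yaw -0.71 Ftool [0.25 3.78 5.91] Mtool [-1.063 -0.085  0.049] Mw [ 1.062e+00 -1.100e-01  1.000e-03]
n 8 row [np.float64(0.2), np.float64(3.0), np.float64(0.0), np.float64(0.0008), np.float64(-0.0), np.float64(-0.0004)]
```

>>> drive_tool([
  [[0.2, 3, 0, 0.0008, 0, 0], [0.2, 3, 0, 0.0008, 0, 0], [0.2, 3, 0, 0.0008, 0, 0], [0, 3, 0, 0, 0, 0], [0, 3, 0, 0, 0, 0], [0, 3, 0, 0, 0, 0], [0, 3, 0, 0, 0, 0], [0, 0, 0, 0, 0, 0]],
])

```text
time: 18.42
position: [0.536, 0.2113, 0.2052]
tool_rot: [0.006, 0.967, -0.254, -0.001]
ft_force: [-0.3, 0.5, -6.8]
grip_width: 0.0135
grip_force: 45.0
```

```bash
python3 st.py
```

```text
t 18.42 ctr in face (mm) [ 0.1 -1.1 19.4] gap 12.4 slope 60.59 normal yaw -0.75 Ftool [0.36 3.79 5.7 ] Mtool [-1.077 -0.104  0.044] Mw [ 1.076 -0.126  0.014]
```

>>> drive_tool([
  [[0, 1, 0, 0, 0, 0], [0, 1, 0, 0, 0, 0], [0, 1, 0, 0, 0, 0], [0, 1, 0, 0, 0, 0], [0, 1, 0, 0, 0, 0], [0, 1, 0, 0, 0, 0], [0, 0, 0, 0, 0, 0]],
])

```text
time: 19.0
position: [0.5361, 0.2161, 0.2025]
tool_rot: [0.006, 0.967, -0.254, -0.001]
ft_force: [0.8, 0.4, -7.0]
grip_width: 0.0138
grip_force: 45.0
```

>>> drive_tool([
  [[0, 0.8, 0, 0, 0, 0], [0, 0.8, 0, 0, 0, 0], [0, 0, 0, 0, 0, 0]],
])

```text
time: 19.25
position: [0.5362, 0.2174, 0.2018]
tool_rot: [0.006, 0.967, -0.254, -0.001]
ft_force: [0.2, -0.0, -6.4]
grip_width: 0.0139
grip_force: 45.0
```

>>> drive_tool([
  [[0, 0.8, 0, 0, 0, 0], [0, 0.8, 0, 0, 0, 0], [0, 0, 0, 0, 0, 0]],
])

```text
time: 19.5
position: [0.5362, 0.2189, 0.201]
tool_rot: [0.006, 0.967, -0.254, -0.001]
ft_force: [-0.7, 0.1, -7.3]
grip_width: 0.0136
grip_force: 45.0
```

```bash
python3 st.py
```

```text
t 19.5 ctr in face (mm) [ 0.2 -1.2 10.8] gap 3.8 slope 60.57 normal yaw -0.78 Ftool [0.69 3.65 6.34] Mtool [-1.128 -0.147  0.059] Mw [ 1.126 -0.171  0.023]
```

>>> drive_tool([
  [[0, 0.7, 0, 0, 0, 0], [0, 0.7, 0, 0, 0, 0], [0, 0, 0, 0, 0, 0]],
])

```text
time: 19.75
position: [0.5362, 0.2201, 0.2003]
tool_rot: [0.006, 0.967, -0.254, -0.001]
ft_force: [0.4, 0.8, -6.6]
grip_width: 0.0135
grip_force: 45.0
```

>>> drive_tool([
  [[0, 0.7, 0, 0, 0, 0], [0, 0.7, 0, 0, 0, 0], [0, 0, 0, 0, 0, 0]],
])

```text
time: 20.0
position: [0.5362, 0.2206, 0.2]
tool_rot: [0.006, 0.967, -0.255, -0.001]
ft_force: [-0.7, -1.2, -4.6]
grip_width: 0.0134
grip_force: 45.0
```

```bash
python3 st.py
```

```text
t 20.0 ctr in face (mm) [ 0.2 -1.2  8.8] gap 1.8 slope 60.47 normal yaw -0.78 Ftool [0.66 1.17 4.59] Mtool [-0.624 -0.079  0.104] Mw [ 0.622 -0.128 -0.051]
```

>>> drive_tool([
  [[0, 0.7, 0, 0, 0, 0], [0, 0, 0, 0, 0, 0], [0, 0, 0, 0, 0, 0]],
])

```text
time: 20.25
position: [0.5362, 0.2208, 0.1999]
tool_rot: [0.006, 0.967, -0.255, -0.001]
ft_force: [-0.2, -4.4, -2.8]
grip_width: 0.0136
grip_force: 45.0
```

```bash
python3 st.py
```

```text
t 20.25 ctr in face (mm) [ 0.2 -1.2  8.7] gap 1.7 slope 60.42 normal yaw -0.79 Ftool [ 0.19 -2.42  4.58] Mtool [ 0.051 -0.071  0.094] Mw [-0.052 -0.107 -0.047]
```

>>> drive_tool([
  [[0, -0.37, 0.07, -0.01, 0, 0], [0, 0, 0, 0, 0, 0], [0, 0, 0, 0, 0, 0]],
])

```text
time: 20.5
position: [0.5362, 0.2204, 0.2]
tool_rot: [0.007, 0.968, -0.25, -0.001]
ft_force: [0.5, -4.4, -3.0]
grip_width: 0.0137
grip_force: 45.0
```

```bash
python3 st.py
```

```text
t 20.5 ctr in face (mm) [ 0.1 -1.2  8.6] gap 1.6 slope 61.04 normal yaw -0.8 Ftool [-0.58 -2.43  4.77] Mtool [ 0.244 -0.09   0.055] Mw [-0.246 -0.102 -0.005]
```

>>> drive_tool([
  [[0, -0.37, 0.07, -0.01, 0, 0], [0, 0, 0, 0, 0, 0], [0, 0, 0, 0, 0, 0]],
])

```text
time: 20.75
position: [0.5363, 0.2201, 0.2002]
tool_rot: [0.007, 0.969, -0.245, -0.001]
ft_force: [-0.3, -4.9, -2.8]
grip_width: 0.0135
grip_force: 45.0
```

```bash
python3 st.py
```

```text
t 20.75 ctr in face (mm) [ 0.1 -1.3  8.7] gap 1.7 slope 61.6 normal yaw -0.8 Ftool [ 0.26 -2.99  4.8 ] Mtool [ 0.26  -0.061  0.104] Mw [-0.261 -0.1   -0.063]
```

```bash
cat > av.py <<'E'
from st import *
from rig import eyes
L=[]
for i in range(10):
    eyes.camera('side'); o=sensors.get_obs(); Rm=Robs(o)
    L.append(np.r_[Rm.T@np.array(o['ft_force']),Rm.T@np.array(o['moment'])])
L=np.array(L); m=L.mean(0); print('avg F',m[:3].round(2),'M',m[3:].round(3),'sd',(L.std(0)/len(L)**.5).round(2)); st()
E
python3 av.py
```

```text
avg F [ 0.21 -3.48  4.65] M [ 0.283 -0.094  0.107] sd [0.16 0.17 0.15 0.01 0.01 0.01]
t 21.25 ctr in face (mm) [ 0.1 -1.2  8.7] gap 1.7 slope 61.59 normal yaw -0.79 Ftool [-0.31 -3.13  4.62] Mtool [ 0.327 -0.06   0.11 ] Mw [-0.328 -0.101 -0.069]
```

>>> drive_tool([
  [[0, 0.6, 0, 0, 0, 0], [0, 0.6, 0, 0, 0, 0], [0, 0, 0, 0, 0, 0], [0, 0, 0, 0, 0, 0]],
])

```text
time: 21.58
position: [0.5362, 0.2202, 0.2001]
tool_rot: [0.006, 0.969, -0.247, -0.001]
ft_force: [-0.4, -8.1, -1.1]
grip_width: 0.0138
grip_force: 45.0
```

```bash
python3 av.py
```

```text
avg F [ 0.2  -5.98  4.59] M [ 0.773 -0.05   0.109] sd [0.17 0.18 0.14 0.01 0.01 0.01]
t 22.08 ctr in face (mm) [ 0.1 -1.2  8.6] gap 1.6 slope 61.45 normal yaw -0.79 Ftool [ 0.22 -5.78  4.54] Mtool [ 0.774 -0.015  0.132] Mw [-0.774 -0.067 -0.11 ]
```

>>> drive_tool([
  [[0, -0.73, 0.14, -0.02, 0, 0], [0, 0, 0, 0, 0, 0], [0, 0, 0, 0, 0, 0]],
])

```text
time: 22.33
position: [0.5363, 0.2195, 0.2004]
tool_rot: [0.007, 0.972, -0.237, -0.001]
ft_force: [0.2, -7.3, -0.5]
grip_width: 0.014
grip_force: 45.0
```

```bash
python3 av.py
```

```text
avg F [ 0.27 -5.94  3.83] M [ 0.775 -0.049  0.114] sd [0.13 0.09 0.19 0.01 0.01 0.01]
t 22.83 ctr in face (mm) [ 0.  -1.2  8.6] gap 1.6 slope 62.6 normal yaw -0.78 Ftool [ 1.12 -5.99  4.2 ] Mtool [ 0.788 -0.044  0.145] Mw [-0.789 -0.095 -0.11 ]
```

>>> drive_tool([
  [[0, -0.73, 0.14, -0.02, 0, 0], [0, 0, 0, 0, 0, 0], [0, 0, 0, 0, 0, 0]],
])

```text
time: 23.08
position: [0.5362, 0.2189, 0.2006]
tool_rot: [0.007, 0.974, -0.227, -0.001]
ft_force: [-0.9, -5.9, -0.8]
grip_width: 0.0137
grip_force: 45.0
```

```bash
python3 av.py
```

```text
avg F [ 0.41 -5.69  3.67] M [ 0.88  -0.029  0.128] sd [0.14 0.18 0.22 0.01 0.01 0.01]
t 23.58 ctr in face (mm) [-0.1 -1.3  8.6] gap 1.6 slope 63.74 normal yaw -0.78 Ftool [ 0.23 -5.73  3.56] Mtool [ 0.87  -0.047  0.173] Mw [-0.871 -0.108 -0.135]
```

>>> drive_tool([
  [[0, -0.3, 0.05, -0.008, 0, 0], [0, 0, 0, 0, 0, 0], [0, 0, 0, 0, 0, 0]],
])

```text
time: 23.83
position: [0.5362, 0.2185, 0.2007]
tool_rot: [0.006, 0.975, -0.223, -0.001]
ft_force: [-0.3, -6.3, -2.4]
grip_width: 0.014
grip_force: 44.9
```

```bash
python3 av.py
```

```text
avg F [ 0.51 -5.25  3.27] M [ 1.111 -0.043  0.111] sd [0.14 0.11 0.18 0.01 0.01 0.01]
t 24.33 ctr in face (mm) [-0.1 -1.2  8.6] gap 1.6 slope 64.17 normal yaw -0.76 Ftool [ 1.35 -4.95  3.3 ] Mtool [ 1.144 -0.027  0.096] Mw [-1.145 -0.052 -0.077]
```

>>> drive_tool([
  [[0, -0.3, 0.05, -0.008, 0, 0], [0, 0, 0, 0, 0, 0], [0, 0, 0, 0, 0, 0]],
])

```text
time: 24.58
position: [0.5362, 0.2179, 0.2009]
tool_rot: [0.006, 0.976, -0.22, -0.001]
ft_force: [-1.6, -7.0, 0.2]
grip_width: 0.0137
grip_force: 44.9
```

```bash
python3 av.py
```

```text
avg F [ 0.58 -5.74  3.48] M [ 1.27  -0.029  0.113] sd [0.23 0.1  0.18 0.01 0.01 0.01]
t 25.08 ctr in face (mm) [-0.2 -1.2  9. ] gap 2.0 slope 64.59 normal yaw -0.75 Ftool [-0.05 -6.11  3.57] Mtool [ 1.308 -0.01   0.101] Mw [-1.308 -0.037 -0.089]
```

>>> drive_tool([
  [[0, 0.44, -0.08, 0.012, 0, 0], [0, 0, 0, 0, 0, 0], [0, 0, 0, 0, 0, 0]],
])

```text
time: 25.33
position: [0.5362, 0.2188, 0.2006]
tool_rot: [0.006, 0.974, -0.225, -0.001]
ft_force: [0.2, -5.8, -1.7]
grip_width: 0.0137
grip_force: 44.9
```

```bash
python3 av.py
```

```text
avg F [ 0.62 -5.05  3.46] M [ 1.019 -0.064  0.139] sd [0.1  0.11 0.2  0.01 0.01 0.01]
t 25.83 ctr in face (mm) [-0.1 -1.2  8.5] gap 1.5 slope 63.96 normal yaw -0.77 Ftool [ 1.2  -5.    3.23] Mtool [ 1.044 -0.071  0.174] Mw [-1.046 -0.127 -0.127]
```

>>> drive_tool([
  [[0, 0.2, 0, 0.003, 0, 0], [0, 0, 0, 0, 0, 0], [0, 0, 0, 0, 0, 0], [0, 0, 0, 0, 0, 0]],
])

```text
time: 26.17
position: [0.5362, 0.2188, 0.2005]
tool_rot: [0.006, 0.974, -0.227, -0.001]
ft_force: [-0.5, -6.8, -1.2]
grip_width: 0.0139
grip_force: 45.0
```

```bash
python3 av.py
python3 - <<'E'
from h import *; import cv2
from rig import sensors,eyes
d={n:eyes.camera(n) for n in ('top','side')}
d0=pickle.load(open('d0.pkl','rb'))
a=cv2.resize(d['side']['img'][140:280,90:250,::-1],(400,350),interpolation=cv2.INTER_CUBIC)
b=cv2.resize(d['top']['img'][160:265,120:240,::-1],(400,350),interpolation=cv2.INTER_CUBIC)
cv2.imwrite('pics/s7.png',np.hstack([a,b]))
E
```

```text
avg F [ 0.24 -5.72  3.55] M [ 0.95  -0.049  0.153] sd [0.1  0.14 0.11 0.01 0.01 0.01]
t 26.67 ctr in face (mm) [-0.1 -1.2  8.5] gap 1.5 slope 63.79 normal yaw -0.78 Ftool [ 0.52 -5.85  3.23] Mtool [ 0.95  -0.057  0.166] Mw [-0.952 -0.112 -0.126]
```

View pics/s7.png

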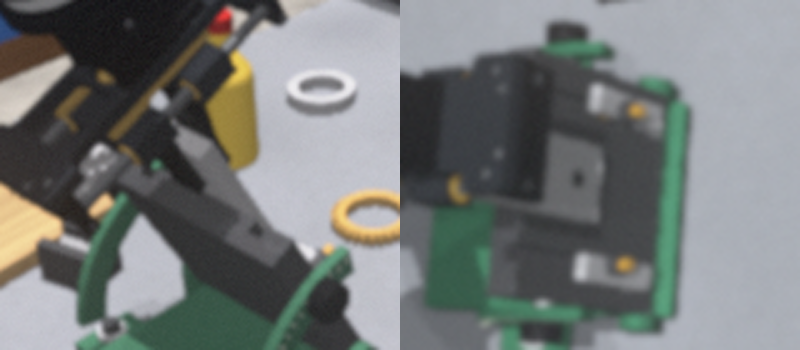

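The plate lies flat in the middle of the face: in the top view it spans rows 140–220, between the clamps at about 100 and 268. The contact centre is at mid lower half, so it sits flush with about 9 N on it. I'm handing in.

```bash
python3 -c "
from rig import ticket; print(ticket.hand_in())"
```

```text
the job is handed in; nothing more can be done
None
```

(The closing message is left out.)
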